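# Crank the solar panel up

### The job

Lift the yellow cover of the solar stand by its handle and lay it back on its stop, then turn the red handwheel clockwise by its crank grip, a little over one full turn, until the solar panel is raised all the way. Leave the cover open, do not push on the panel itself, and leave the lantern, cup and funnel where they stand.

Things in the scene. Friction and masses are not known exactly. Their poses are not given: they have to be found in the camera images.
- stand: Fixed solar stand: aluminium base plate 230 x 490 x 12 mm with a grey gearbox (190 x 180 mm, top 50 mm above the shelf), a handwheel on it and a solar panel beside it. Origin: on the shelf surface (z = 0) under the wheel's axle. x: from the gearbox's front towards the cover's hinge; y: towards the panel; z up. Turned by up to 0.3 rad either way.
- cover (a joint): Hinge of the yellow cover (shell open below, 190 x 180 x 70 mm, about 0.4 kg) that closes over the wheel. rad: 0 closed, 1.9 thrown back on its stop. Axis along the stand's y. Damped: let go below about 1.0 rad it sinks shut, beyond 1.25 rad it sinks open on to its stop within 3 s.
- cover_hinge (a point): Middle of the cover's hinge axis, at x = 105, y = 0, z = 50 mm of the stand (fixed to it).
- cover_bar (a point): Middle of the cover's black handle bar (moves with it): round, 14 mm thick, along the stand's y, 110 mm between its posts, centre 42 mm above the cover's top, 30 mm back from its front edge. Cover closed: x = -55, y = 0, z = 162 mm of the stand; it swings up and over towards the stand's +x round the hinge axis, radius 195 mm. A grip can slip round it.
- wheel (a joint): Red handwheel under the cover (132 mm across, upright axle), rad, growing clockwise seen from above. Stops at 0 (panel flat) and 7.75 (panel fully raised); starts between 0 and 1.05. Takes about 3 N at the crank grip; stays where it is left.
- axle (a point): Point on the wheel's axle (fixed), 66 mm above the shelf, level with the rim's top.
- crank_grip (a point): Black crank grip of the wheel: upright round post, 28 mm in diameter, spinning freely on its own pin 50 mm from the axle. This point is on its axis 95 mm above the shelf; its top is at 114 mm, its foot at 67 mm. At wheel angle 0 it lies on the stand's -y side of the axle, at 1.57 on its -x side. Out of reach while the cover is closed.
- panel: Blue solar panel in an aluminium frame, 170 x 212 x 16 mm, hinged along its +x edge. Origin: on that hinge axis, at x = 75, y = 260, z = 36 mm of the stand; own x from the free edge to the hinge, z normal to the blue face. A worm gear raises it 0.115 rad per rad of the wheel, from flat to 0.89 rad (51 degrees). Not to be pushed by hand.
- lantern: Bystander: orange camping lantern, upright, 90 mm across, 171 mm tall. Origin: centre of its underside.
- cup: Bystander: white ceramic mug, 80 mm across, 90 mm tall. Origin: centre of its underside.
- funnel: Bystander: green plastic funnel standing mouth down, 116 mm across, 120 mm tall. Origin: centre of its underside.

How it is judged (in metres and radians):
On the way:
1. the cover is open and rests on its stop (over 1.7 rad) before the wheel has been turned as far as 3 rad (value of joint cover above 1.7 rad and value of joint wheel below 3 rad), for 0.2 s.
At the end, for the whole second after the job is handed in: The cover lies back on its stop (over 1.7 of 1.9 rad); the wheel has been turned to within 0.4 rad of its end stop (over 7.35 rad, always at least one full turn from the start) and is at rest; the panel is raised (tilted over 0.81 rad); lantern, cup and funnel stand upright (value of joint cover above 1.7 rad and value of joint wheel above 7.35 rad and angle between panel's own z axis and vertical above 0.81 rad and velocity of joint wheel between -0.1 and 0.1 rad/s and angle between each of lantern, cup, funnel's own z axis and vertical below 0.2 rad); the robot touches nothing.
It fails at once if the panel is pushed by hand or arm (over 4 N) (contact force between panel and the fingers above 4 N or contact force between panel and the arm above 4 N).
It fails at once if a bystander is moved more than 40 mm (distance of any of lantern, cup, funnel from where it was at the start of the episode above 0.04 m).
It also fails if it takes over 69 s, if anything falls off the work surface, if the arm or the gripper's body presses on something with over 40 N, if the wrist force passes 120 N, or if a joint passes its speed limit or range.

### The arm

A 6-joint arm with a two-finger parallel gripper is mounted at the origin on the work surface. World frame = base frame: x ahead of the robot, y to its left, z up, the work surface at z = 0. Lengths are in mm, angles in degrees, forces in N, time in s.
With the tool pointing down it reaches from about 250 to 775 mm from the base axis. Payload 8.9 kg.
Tool frame: the origin (TCP) lies midway between the tips of the shut fingers; the grasp point (between the pads) lies 19 mm behind it (env.grip_depth is the distance from the TCP to the grasp point, in mm); z points along the fingers, y is the line along which they close (so a half turn about z gives the same grasp; the last joint's range is limited). The gripper opens to 85 mm and grips with 20 to 120 N. Pads are 22 mm wide; open, the fingers measure 114 mm over their backs; the gripper's body (76 mm by 85 mm) begins 54 mm behind the grasp point. The pads swing forward as they close: fully open they stand 13 mm farther back than shut.
Start: joints at [-76.851, 16.656, -8.789, 64.555, 0, 82.019], TCP at [189.262, -489.697, 231.305] pointing down, gripper open.
Joint ranges: [-144.48, 144.48], [-52.06, 99.96], [-74.48, 78.29], [-112.23, 115.85], [-86.99, 84.42], [-180, 180]. Speed limits (degrees/s): [127.2, 127.2, 159.86, 180, 180, 180].

### API

Orientations are given as a 3x3 rotation matrix whose columns are the frame's x, y, z axes.
In Python, from plant import env gives the robot as it stands. The module is installed in compiled form; this text tells all that it offers.
- The arm moves only by the tool servo_tool, never from a script. Its argument "moves" is a list of rows, each a list of 3 entries, a list of its own where there are three numbers: the closure, from -1 (fully open) to 1 (shut), then the shift along the world's x, y, z each as a share of 300 mm, from -1 to 1, then the turn about the world's z as a share of 8 degrees, from -1 to 1. A call has 1 to 12 rows; each row shifts and turns the commanded pose from where the row before left it; what a row does not reach is not made up. A row lasts 1/10 s, in which the tool goes at most 50 mm and 8.59 degrees, less where a joint would pass 70% of its speed; a pose out of reach is approached as far as the arm can. A call with a number of a shift or a turn outside -1 to 1 is refused whole. A call with a gripper value outside its range is refused whole. The fingers move at their own pace and stop on an object; "newtons" is the grip in N (left out, the last holds). Time passes only in rows, so rows that do not move let the fingers close. It gives the time, the measured TCP pose, the force, the opening and the grip force at its end, in the units of the state.
- env.get_state(): the state, without advancing time (a new reading comes with each control period).
- env.capture(name): name is "scene" or "top" or "wrist"; returns a dict with "color" (480x640x3 uint8, red, green, blue), "K" (3x3 intrinsics, pixels), "k1" (the pictures are not rectified: a ray, as slopes to the right and down, at radius r is drawn at 1 + k1 r^2 times it, then the intrinsics apply), "cam_to_world" (4x4, takes a point from camera to world coordinates); the wrist camera has in their place "mount" (4x4, takes a point from camera to tool coordinates, whose origin is the TCP and whose axes are the flange's). Camera axes: x right, y down, z forward; pixel columns grow to the right and rows downward; lengths in mm; the calibration is good to about 2 mm. A picture is of the moment at which its call begins: read the wrist's pose just before it. There is no depth.
- env.job_done(): hands the job in; it is judged then, once.
The state is a dict: "time_s": time; "joint_pos": joint angles; "joint_vel": joint speeds; "joint_torque": joint torques, N m; "ee_pos": TCP position; "tcp_rot": TCP orientation; "ft_force": force on the tool from outside, world axes, zero at the start; "wrist_torque": the same for the moment, N m; "grip_width": finger opening in mm; "grip_force": force on a finger pad.
Only numpy, scipy, OpenCV 4.12 (cv2) and the standard library are available. Lean on these libraries where they do the work, as an engineer would, in place of code of your own. Each camera call takes 0.05 s, during which the arm holds its last target. There are 200 camera calls.

## Working session

There is one attempt and no reset: what is moved stays moved. The work goes in short steps, Python scripts to look and compute and a tool call to move; the robot and the scene stay as the last step left them, time stands still between calls to the robot, and variables do not carry over. Pictures are saved under pics/ and viewed, at most 10 in all, crops included, and the job is handed in when it is done.

Besides the shell and the picture viewer there is one more tool, called after ">>>" by a JSON object that holds its "fn" and its "kwargs", one argument or row to a line. servo_tool: Moves the arm, as the interface text tells. Its arguments: {"type":"object","properties":{"moves":{"type":"array","items":{"type":"array"}},"newtons":{"type":"number"}},"required":["moves"]}

```bash
mkdir -p pics
cat > h.py <<'E'
import numpy as np, cv2
from plant import env
def cap(n):
    s=env.get_state(); c=env.capture(n)
    if 'cam_to_world' not in c:
        T=np.eye(4);T[:3,:3]=np.array(s['tcp_rot']);T[:3,3]=s['ee_pos'];c['T']=T@np.array(c['mount'])
    else: c['T']=np.array(c['cam_to_world'])
    return c
def ray(c,uv):
    K=np.array(c['K']);k=c['k1']
    d=cv2.undistortPoints(np.array([[uv]],float),K,np.array([k,0,0,0,0.]))[0,0]
    # drawn = ray*(1+k1 r^2)
    r=c['T'][:3,:3]@np.array([d[0],d[1],1]);return c['T'][:3,3],r
def onz(c,uv,z):
    o,r=ray(c,uv);return o+r*(z-o[2])/r[2]
def mask(im,h0,h1,s=110,v=60):
    return cv2.inRange(cv2.cvtColor(im,cv2.COLOR_RGB2HSV),(h0,s,v),(h1,255,255))
def save(c,n): cv2.imwrite('pics/'+n,c['color'][:,:,::-1])
E
python3 - <<'E'
from h import *
for n in('top','scene'):
    c=cap(n);save(c,n+'0.png');print(n,c['T'].round(2).tolist(),np.array(c['K']).tolist(),c['k1'])
    np.savez(n+'0.npz',**{k:np.array(v) for k,v in c.items()})
    for nm,a,b in(('yellow',22,35),('orange',8,18),('green',40,85),('blue',95,130)):
        m=mask(c['color'],a,b); cs=sorted(cv2.findContours(m,0,2)[0],key=cv2.contourArea)[-2:]
        for k in cs: print(nm,cv2.contourArea(k),[np.round(x,1) for x in cv2.minAreaRect(k)])
s=env.get_state();print(s['time_s'],np.round(s['tcp_rot'],3).tolist())
E
```

```text
top [[0.01, -1.0, 0.09, 440.17], [-1.0, -0.01, 0.01, 46.06], [-0.01, -0.09, -1.0, 1280.5], [0.0, 0.0, 0.0, 1.0]] [[451.22931185358647, 0.0, 312.4433828466882], [0.0, 451.22931185358647, 242.52114944304324], [0.0, 0.0, 1.0]] -0.041804523923074204
yellow 0.0 [array([483., 259.]), array([0., 0.]), np.float64(0.0)]
yellow 4983.5 [array([345.4, 249.7]), array([73.7, 70.1]), np.float64(82.9)]
orange 7.5 [array([552.5, 408. ]), array([4., 3.]), np.float64(90.0)]
orange 201085.0 [array([319.5, 292. ]), array([374., 639.]), np.float64(90.0)]
green 1280.0 [array([487.5, 279. ]), array([40., 41.]), np.float64(90.0)]
blue 573.5 [array([230.3, 286.5]), array([27., 27.]), np.float64(83.3)]
blue 2197.5 [array([257. , 269.2]), array([55.3, 56.4]), np.float64(83.1)]
scene [[-0.18, 0.69, -0.7, 1638.7], [0.98, 0.13, -0.12, 232.93], [0.01, -0.71, -0.71, 1227.04], [0.0, 0.0, 0.0, 1.0]] [[502.0515615489639, 0.0, 329.3500078567341], [0.0, 502.0515615489639, 242.2413027369748], [0.0, 0.0, 1.0]] -0.041447994534903755
yellow 1.0 [array([166.,  53.]), array([4.2, 1.4]), np.float64(45.0)]
yellow 3195.0 [array([304.9, 243. ]), array([60.6, 58.5]), np.float64(2.7)]
orange 3234.0 [array([269.1, 436.4]), array([98.8, 34.6]), np.float64(10.3)]
orange 207367.0 [array([319.5, 239.5]), array([479., 639.]), np.float64(90.0)]
green 692.0 [array([ 37., 141.]), array([80.1, 15.8]), np.float64(81.5)]
green 734.5 [array([378.5,  11. ]), array([22., 55.]), np.float64(90.0)]
blue 807.0 [array([386.9, 249.7]), array([56.9, 31.9]), np.float64(2.3)]
blue 2042.0 [array([263.6, 435.1]), array([150.9,  45.2]), np.float64(11.0)]
0.1 [[0.933, 0.361, -0.0], [0.361, -0.933, 0.001], [0.0, -0.001, -1.0]]
```

View pics/top0.png

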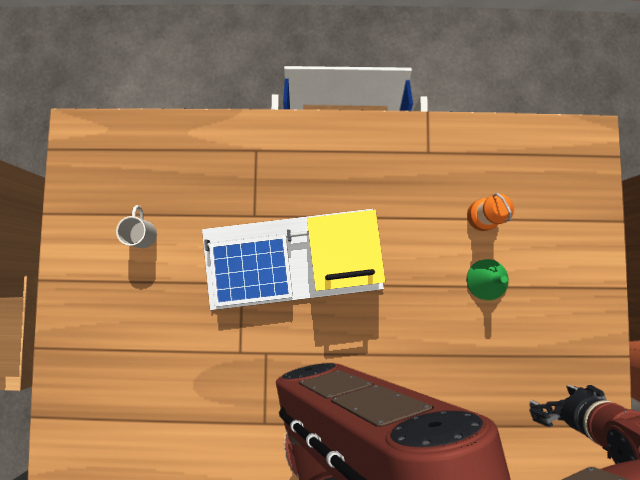

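View pics/scene0.png

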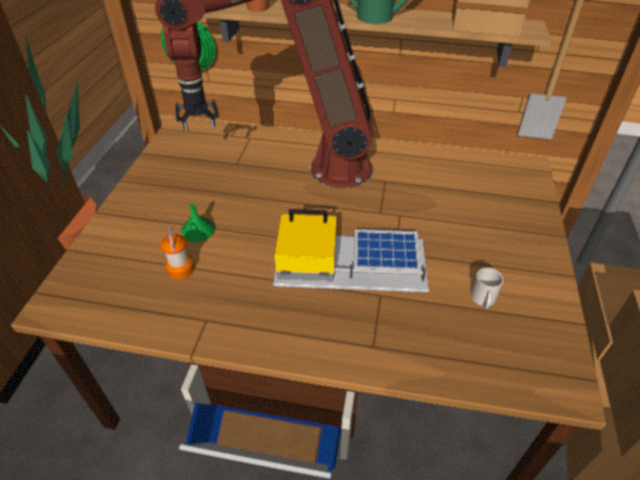

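Top view: the cover's top has corners about (307,218), (376,209), (384,283), (317,292). The bar runs (326,277)–(374,271), and the panel lies to its left (+y), so the stand's x points away from the robot. The scene view agrees, with lantern and funnel well to the right and the cup far left.

```bash
cat > m.py <<'E'
from h import *
def ld(n): return dict(np.load(n+'0.npz'))
t=ld('top');s=ld('scene')
def bar(c,box):
    x0,y0,x1,y1=box; g=c['color'][y0:y1,x0:x1].max(2)<60
    m=g.astype(np.uint8); n,l,st,ce=cv2.connectedComponentsWithStats(m); i=1+st[1:,4].argmax()
    p=np.argwhere(l==i)[:,::-1].astype(np.float32); return cv2.minAreaRect(p),ce[i]+[x0,y0],[x0,y0],p+np.float32([x0,y0])
rt,ct,o,p=bar(t,(315,262,385,285)); print('top bar',rt,ct)
b=cv2.boxPoints(rt)+o; w=np.array([onz(t,q,162) for q in b]); print(w.round(1).tolist())
P=onz(t,ct,162);print('bar',P)
vx,vy,_,_=cv2.fitLine(p,2,0,.01,.01).ravel(); A=onz(t,ct-np.array([vx,vy])*20,162);B=onz(t,ct+np.array([vx,vy])*20,162)
d=(A-B)[:2]; d*=np.sign(d[1]); print('yaw bar',np.degrees(np.arctan2(-d[0],d[1])))
m=mask(t['color'],22,35); k=max(cv2.findContours(m,0,2)[0],key=cv2.contourArea)
q=cv2.approxPolyDP(k,6,True)[:,0]; print('cover corners',[(x.tolist(),onz(t,x,120).round(0).tolist()) for x in q])
mb=mask(t['color'][:, :320].copy(),95,130);mb[:200]=0;mb=cv2.morphologyEx(mb,3,np.ones((7,7)))
k=max(cv2.findContours(mb,0,2)[0],key=cv2.contourArea);r=cv2.minAreaRect(k);q=cv2.boxPoints(r);W=np.array([onz(t,x,44) for x in q]);print('panel',onz(t,r[0],44),W.round(0).tolist())
# scene view ray of bar, at 162
rs,cs,o,_=bar(s,(285,205,335,220)); print('scene bar',rs,cs,onz(s,cs,162))
E
python3 m.py
```

```text
top bar ((34.09227752685547, 12.268927574157715), (4.924668312072754, 48.492103576660156), 83.1572265625) [349.39748954 274.25941423]
[[463.4, 21.7, 162.0], [479.3, -97.4, 162.0], [467.2, -98.8, 162.0], [451.3, 20.1, 162.0]]
bar [465.33082081 -39.29734202 162.        ]
yaw bar 7.637572866144966
cover corners [([374, 209], [636.0, -105.0, 120.0]), ([307, 218], [611.0, 68.0, 120.0]), ([316, 290], [425.0, 43.0, 120.0]), ([384, 281], [450.0, -131.0, 120.0])]
panel [475.85678423 223.89109596  44.        ] [[539.0, 331.0, 44.0], [564.0, 139.0, 44.0], [413.0, 118.0, 44.0], [389.0, 308.0, 44.0]]
scene bar ((23.0, 9.5), (9.0, 36.0), 90.0) [307.62043796 212.40145985] [465.92384694 -37.18782512 162.        ]
```

>>> {"fn": "servo_tool", "kwargs": {
  "moves": [
    [-1,[0.077,0.125,0.01],0.8],
    [-1,[0.077,0.125,0.01],0.8],
    [-1,[0.077,0.125,0.01],0.8],
    [-1,[0.077,0.125,0.01],0.8],
    [-1,[0.077,0.125,0.01],0.8],
    [-1,[0.077,0.125,0.01],0.8],
    [-1,[0.077,0.125,0.01],0.8],
    [-1,[0.077,0.125,0.01],0.8],
    [-1,[0.077,0.125,0.01],0.8],
    [-1,[0.077,0.125,0.01],0.8],
    [-1,[0.077,0.125,0],0.8],
    [-1,[0.073,0.125,0],0.76]
  ],
  "newtons": 30
}}

```text
time_s: 1.3
ee_pos: [465.9, -37.9, 261.3]
tcp_rot: [[-0.137, 0.991, 0.0], [0.991, 0.137, -0.0], [-0.0, 0.0, -1.0]]
ft_force: [1.2, -1.0, -0.2]
grip_width: 85.4
grip_force: 0.0
```

>>> {"fn": "servo_tool", "kwargs": {
  "moves": [
    [-1,[0,-0.004,-0.1],0],
    [-1,[0,0,-0.1],0],
    [-1,[0,0,-0.1],0],
    [-1,[0,0,-0.093],0],
    [-1,[0,0,0],0],
    [0.6,[0,0,0],0],
    [1,[0,0,0],0],
    [1,[0,0,0],0],
    [1,[0,0,0],0],
    [1,[0,0,0],0],
    [1,[0,0,0],0],
    [1,[0,0,0],0]
  ],
  "newtons": 30
}}

```text
time_s: 2.5
ee_pos: [463.5, -41.2, 143.8]
tcp_rot: [[-0.132, 0.991, -0.003], [0.991, 0.132, -0.001], [-0.001, -0.003, -1.0]]
ft_force: [-8.9, -3.6, 10.9]
grip_width: 12.7
grip_force: 30.3
```

Run:
```python
import numpy as np
a=145.0;c=np.cos(np.radians(7.65));s=np.sin(np.radians(7.65))
prev=None
for th in range(0,97,6):
    r=np.radians(a-th);p=np.array([195*np.cos(r)*c,195*np.cos(r)*s,195*np.sin(r)])
    if prev is not None: print(th,((p-prev)/300).round(3).tolist())
    prev=p
```

```text
6 [0.042, 0.006, 0.054]
12 [0.047, 0.006, 0.049]
18 [0.052, 0.007, 0.044]
24 [0.056, 0.008, 0.038]
30 [0.06, 0.008, 0.032]
36 [0.063, 0.008, 0.025]
42 [0.065, 0.009, 0.019]
48 [0.066, 0.009, 0.012]
54 [0.067, 0.009, 0.005]
60 [0.067, 0.009, -0.002]
66 [0.067, 0.009, -0.009]
72 [0.065, 0.009, -0.016]
78 [0.063, 0.009, -0.023]
84 [0.061, 0.008, -0.03]
90 [0.057, 0.008, -0.036]
96 [0.053, 0.007, -0.042]
```

>>> {"fn": "servo_tool", "kwargs": {
  "moves": [
    [1,[0.021,0.003,0.027],0],
    [1,[0.021,0.003,0.027],0],
    [1,[0.023,0.003,0.025],0],
    [1,[0.024,0.003,0.024],0],
    [1,[0.026,0.003,0.022],0],
    [1,[0.026,0.004,0.022],0],
    [1,[0.028,0.004,0.019],0],
    [1,[0.028,0.004,0.019],0],
    [1,[0.03,0.004,0.016],0],
    [1,[0.03,0.004,0.016],0],
    [1,[0.031,0.004,0.013],0],
    [1,[0.032,0.004,0.012],0]
  ]
}}

```text
time_s: 3.7
ee_pos: [560.7, -28.1, 216.7]
tcp_rot: [[-0.132, 0.991, -0.001], [0.991, 0.132, -0.001], [-0.0, -0.001, -1.0]]
ft_force: [-4.1, -0.6, 4.3]
grip_width: 12.9
grip_force: 30.9
```

>>> {"fn": "servo_tool", "kwargs": {
  "moves": [
    [1,[0.032,0.004,0.01],0],
    [1,[0.033,0.005,0.009],0],
    [1,[0.033,0.004,0.006],0],
    [1,[0.033,0.005,0.006],0],
    [1,[0.033,0.004,0.003],0],
    [1,[0.034,0.005,0.002],0],
    [1,[0.033,0.004,-0.001],0],
    [1,[0.034,0.005,-0.001],0],
    [1,[0.033,0.004,-0.004],0],
    [1,[0.034,0.005,-0.005],0],
    [1,[0.032,0.004,-0.008],0],
    [1,[0.033,0.005,-0.008],0]
  ]
}}

```text
time_s: 4.9
ee_pos: [680.4, -12.0, 218.9]
tcp_rot: [[-0.132, 0.991, -0.001], [0.991, 0.132, -0.0], [-0.0, -0.001, -1.0]]
ft_force: [-1.4, -1.2, -2.5]
grip_width: 12.9
grip_force: 30.0
```

>>> {"fn": "servo_tool", "kwargs": {
  "moves": [
    [1,[0.032,0.004,-0.011],0],
    [1,[0.031,0.005,-0.012],0],
    [1,[0.031,0.004,-0.015],0],
    [1,[0.03,0.004,-0.015],0],
    [1,[0,0,0],0],
    [1,[0,0,0],0]
  ]
}}

```text
time_s: 5.5
ee_pos: [717.9, -6.8, 202.6]
tcp_rot: [[-0.132, 0.991, 0.0], [0.991, 0.132, -0.0], [-0.0, 0.0, -1.0]]
ft_force: [2.0, -1.2, 0.2]
grip_width: 12.5
grip_force: 30.2
```

>>> {"fn": "servo_tool", "kwargs": {
  "moves": [
    [0.4,[0,0,0],0],
    [0.4,[0,0,0.02],0],
    [0.4,[0,0,0.05],0],
    [0.4,[0,0,0.1],0],
    [0.4,[0,0,0.1],0],
    [0.4,[0,0,0.05],0]
  ]
}}

```text
time_s: 6.1
ee_pos: [717.8, -6.5, 302.5]
tcp_rot: [[-0.133, 0.991, 0.003], [0.991, 0.133, -0.0], [-0.001, 0.003, -1.0]]
ft_force: [-0.2, 0.2, -0.7]
grip_width: 25.6
grip_force: 0.0
```

>>> {"fn": "servo_tool", "kwargs": {
  "moves": [
    [0,[-0.13,-0.017,0],0],
    [-0.5,[-0.13,-0.017,0],0],
    [-1,[-0.13,-0.017,0],0],
    [-1,[-0.13,-0.017,0],0],
    [-1,[-0.13,-0.017,0],0],
    [-1,[0,0,0],0],
    [-1,[0,0,0],0],
    [-1,[0,0,0],0],
    [-1,[0,0,0],0],
    [-1,[0,0,0],0],
    [-1,[0,0,0],0],
    [-1,[0,0,0],0]
  ]
}}

```text
time_s: 7.3
ee_pos: [522.8, -32.2, 298.6]
tcp_rot: [[-0.133, 0.991, -0.0], [0.991, 0.133, 0.0], [0.0, -0.0, -1.0]]
ft_force: [0.0, -0.3, 0.6]
grip_width: 85.6
grip_force: 0.0
```

>>> {"fn": "servo_tool", "kwargs": {
  "moves": [
    [-1,[0,0,0],0],
    [-1,[0,0,0],0],
    [-1,[0,0,0],0],
    [-1,[0,0,0],0],
    [-1,[0,0,0],0],
    [-1,[0,0,0],0],
    [-1,[0,0,0],0],
    [-1,[0,0,0],0],
    [-1,[0,0,0],0],
    [-1,[0,0,0],0]
  ]
}}

```text
time_s: 8.3
ee_pos: [522.6, -32.2, 298.8]
tcp_rot: [[-0.132, 0.991, 0.0], [0.991, 0.132, 0.0], [0.0, 0.0, -1.0]]
ft_force: [-0.3, 0.6, -0.2]
grip_width: 85.4
grip_force: 0.0
```

Run:
```python
from h import *
c=cap('wrist');save(c,'w1.png');np.savez('wrist0.npz',**{k:np.array(v) for k,v in c.items()});print(c['T'].round(2).tolist())
d=cap('scene');np.savez('scene1.npz',**{k:np.array(v) for k,v in d.items()});cv2.imwrite('pics/s1.png',cv2.resize(d['color'][150:330,200:460,::-1],None,fx=3,fy=3))
```

```text
[[0.99, 0.12, 0.04, 511.27], [0.13, -0.94, -0.32, 48.66], [0.0, 0.32, -0.95, 442.25], [0.0, 0.0, 0.0, 1.0]]
```

View pics/w1.png

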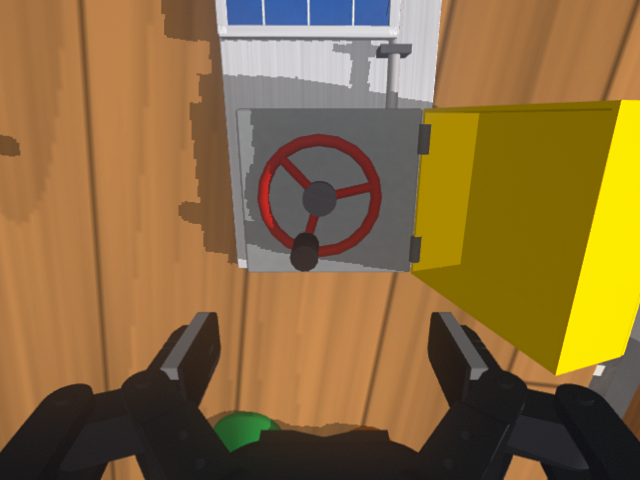

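View pics/s1.png

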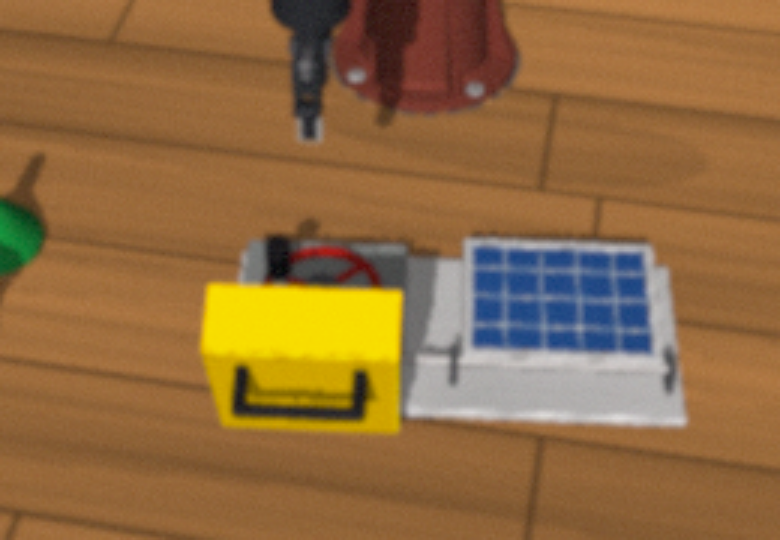

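The wrist view shows the wheel uncovered, its hub at about (319,198) and the crank grip at about (304,252), towards the stand's -y. The scene view shows the cover thrown back on its stop.

Run:
```python
from h import *
c=dict(np.load('wrist0.npz'));im=c['color']
m=cv2.bitwise_or(mask(im,0,6,150,50),mask(im,172,179,150,50));m[:120]=0;m[275:]=0;m[:,:250]=0;m[:,390:]=0
p=np.argwhere(m)[:,::-1].astype(np.float32);h=cv2.convexHull(p)
W=np.array([onz(c,x[0],62)[:2] for x in h],np.float32);print('rim circle',cv2.minEnclosingCircle(W))
print('hub',onz(c,(319,198),70))
hsv=cv2.cvtColor(im,cv2.COLOR_RGB2HSV)
r=im[225:280,285:325];g=(r.max(2)<62).astype(np.uint8);n,l,st,ce=cv2.connectedComponentsWithStats(g);i=1+st[1:,4].argmax();print('grip px',st[i],ce[i]+[285,225])
x,y,w,hh=st[i][:4]; bot=(285+x+w/2,225+y+hh); print('top front edge',onz(c,bot,114)); print('cen@92',onz(c,ce[i]+[285,225],92))
E=np.array([np.cos(np.radians(7.65)),np.sin(np.radians(7.65))]);o=np.array([520,-31.7])
g=onz(c,ce[i]+[285,225],92)[:2]-o; sx=g@E;sy=g@[-E[1],E[0]];print('stand',sx,sy,'wheel',np.arctan2(-sx,-sy),np.hypot(sx,sy))
a=onz(c,(295,268),114);print(np.linalg.norm(onz(c,(285+x,250),114)-onz(c,(285+x+w,250),114)))
```

```text
rim circle ((517.33642578125, -30.84263801574707), 64.86338806152344)
hub [516.90524122 -28.96626747  70.        ]
grip px [  6   7  28  38 824] [304.6565534 250.8131068]
top front edge [511.81404687 -91.93045823 114.        ]
cen@92 [509.06045655 -80.38437408  92.        ]
stand -17.323107788960318 -46.79478418932195 wheel 0.3545497857138582 49.898315510577646
26.687678928502528
```

>>> {"fn": "servo_tool", "kwargs": {
  "moves": [
    [-1,[-0.022,-0.08,-0.06],0],
    [-1,[-0.022,-0.08,-0.06],0],
    [-1,[0,0,-0.12],0],
    [-1,[0,0,-0.12],0],
    [-1,[0,0,-0.12],0],
    [-1,[0,0,-0.12],0],
    [-1,[0,0,-0.08],0],
    [-1,[0,0,-0.055],0],
    [-1,[0,0,0],0],
    [-1,[0,0,0],0]
  ]
}}

```text
time_s: 9.4
ee_pos: [509.5, -80.2, 78.7]
tcp_rot: [[-0.132, 0.991, -0.0], [0.991, 0.132, 0.0], [0.0, -0.0, -1.0]]
ft_force: [-0.0, -0.1, 0.6]
grip_width: 85.3
grip_force: 0.0
```

Run:
```python
from h import *
c=cap('wrist');save(c,'w2.png')
```

```text
(no output)
```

View pics/w2.png

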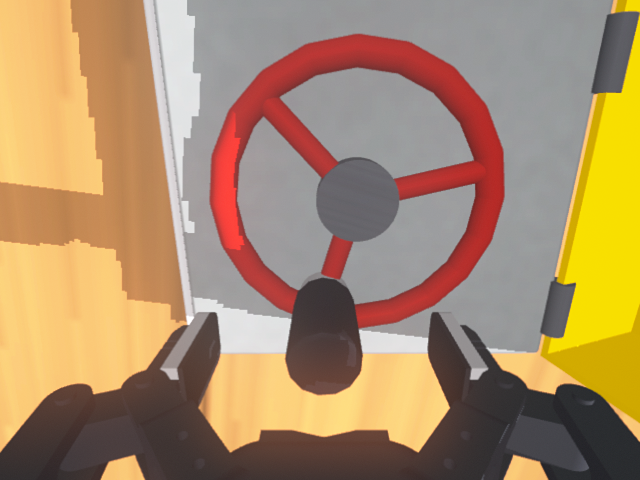

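The grip stands centred between the pads, at about (325,340); I close on it.

>>> {"fn": "servo_tool", "kwargs": {
  "moves": [
    [1,[0,0,0],0],
    [1,[0,0,0],0],
    [1,[0,0,0],0],
    [1,[0,0,0],0],
    [1,[0,0,0],0],
    [1,[0,0,0],0]
  ],
  "newtons": 40
}}

```text
time_s: 10.05
ee_pos: [509.6, -80.3, 78.7]
tcp_rot: [[-0.132, 0.991, 0.001], [0.991, 0.132, -0.0], [-0.0, 0.001, -1.0]]
ft_force: [-1.9, 0.4, 7.3]
grip_width: 27.0
grip_force: 39.0
```

```bash
cat > circ.py <<'E'
from h import *
import sys
a=np.array([518.3,-31.0]); s=env.get_state(); p=np.array(s['ee_pos'][:2]); print(p,s['ft_force'],s['grip_width'],s['grip_force'])
ps=np.radians(7.6)
def w2p(w): 
    x,y=-50*np.sin(w),-50*np.cos(w); return a+[x*np.cos(ps)-y*np.sin(ps),x*np.sin(ps)+y*np.cos(ps)]
d=p-a; sx=d@[np.cos(ps),np.sin(ps)];sy=d@[-np.sin(ps),np.cos(ps)];w=np.arctan2(-sx,-sy);print('w',w,'r',np.hypot(sx,sy))
st=float(sys.argv[1]);print('to grid');q=p
for k in range(1,int(sys.argv[2])+1):
    n=w2p(w+st*k);print(((n-q)/300).round(3).tolist(),end=',');q=n
E
python3 circ.py 0.2618 25
```

```text
[509.59380592 -80.26645187] [-1.92925945  0.35292763  7.339346  ] 27.037684103328374 39.049530029296875
w 0.3075556800682421 r 50.02980207234527
to grid
[-0.041, 0.013],[-0.037, 0.023],[-0.029, 0.032],[-0.02, 0.039],[-0.009, 0.042],[0.002, 0.043],[0.013, 0.041],[0.023, 0.037],[0.032, 0.029],[0.039, 0.02],[0.042, 0.009],[0.043, -0.002],[0.041, -0.013],[0.037, -0.023],[0.029, -0.032],[0.02, -0.039],[0.009, -0.042],[-0.002, -0.043],[-0.013, -0.041],[-0.023, -0.037],[-0.032, -0.029],[-0.039, -0.02],[-0.042, -0.009],[-0.043, 0.002],[-0.041, 0.013],
```

>>> {"fn": "servo_tool", "kwargs": {
  "moves": [
    [1,[-0.021,0.005],0]
  ]
}}

```text
schema error: expected 3 numbers
```

>>> {"fn": "servo_tool", "kwargs": {
  "moves": [
    [1,[-0.041,0.013,0],0],
    [1,[0,0,0],0],
    [1,[-0.037,0.023,0],0],
    [1,[0,0,0],0],
    [1,[-0.029,0.032,0],0],
    [1,[0,0,0],0],
    [1,[-0.02,0.039,0],0],
    [1,[0,0,0],0],
    [1,[-0.009,0.042,0],0],
    [1,[0,0,0],0],
    [1,[0.002,0.043,0],0],
    [1,[0,0,0],0]
  ]
}}

```text
time_s: 11.25
ee_pos: [468.5, -21.7, 78.6]
tcp_rot: [[-0.133, 0.991, -0.001], [0.991, 0.133, 0.0], [0.001, -0.001, -1.0]]
ft_force: [-4.5, 2.5, 10.9]
grip_width: 27.0
grip_force: 41.9
```

```bash
python3 circ.py 0.2618 1
```

```text
[468.49410244 -21.73443954] [-4.48451946  2.53686967 10.91027953] 26.95904791875203 41.924384236335754
w 1.8873721333419762 r 50.660418892061365
to grid
[0.016, 0.041],
```

>>> {"fn": "servo_tool", "kwargs": {
  "moves": [
    [1,[0.013,0.041,0],0],
    [1,[0.023,0.037,0],0],
    [1,[0.032,0.029,0],0],
    [1,[0.039,0.02,0],0],
    [1,[0.042,0.009,0],0],
    [1,[0.043,-0.002,0],0],
    [1,[0,0,0],0]
  ]
}}

```text
time_s: 11.95
ee_pos: [528.6, 17.8, 78.7]
tcp_rot: [[-0.133, 0.991, 0.002], [0.991, 0.133, 0.0], [0.0, 0.002, -1.0]]
ft_force: [2.6, 1.6, 5.3]
grip_width: 26.8
grip_force: 41.4
```

```bash
python3 circ.py 0.2618 1
```

```text
[528.6342927  17.817652 ] [2.61822254 1.58243102 5.28952949] 26.77421327456527 41.36392414569855
w -2.800335722773713 r 49.89950653463626
to grid
[0.041, -0.014],
```

>>> {"fn": "servo_tool", "kwargs": {
  "moves": [
    [1,[0.041,-0.013,0],0],
    [1,[0.037,-0.023,0],0],
    [1,[0.029,-0.032,0],0],
    [1,[0.02,-0.039,0],0],
    [1,[0.009,-0.042,0],0],
    [1,[-0.002,-0.043,0],0],
    [1,[-0.013,-0.041,0],0],
    [1,[-0.023,-0.037,0],0],
    [1,[-0.032,-0.029,0],0],
    [1,[-0.039,-0.02,0],0],
    [1,[-0.042,-0.009,0],0],
    [1,[0,0,0],0]
  ]
}}

```text
time_s: 13.15
ee_pos: [521.3, -80.8, 78.7]
tcp_rot: [[-0.132, 0.991, -0.0], [0.991, 0.132, 0.001], [0.001, -0.0, -1.0]]
ft_force: [-1.6, 0.5, 5.7]
grip_width: 27.0
grip_force: 41.8
```

```bash
python3 circ.py 0.2618 6
```

```text
[521.25009963 -80.77803947] [-1.56000729  0.45397413  5.70902963] 26.979543727296395 41.817689538002014
w 0.07344918109493304 r 49.86538179682971
to grid
[-0.043, 0.003],[-0.041, 0.014],[-0.036, 0.024],[-0.028, 0.033],[-0.019, 0.039],[-0.008, 0.043],
```

>>> {"fn": "servo_tool", "kwargs": {
  "moves": [
    [1,[-0.043,0.003,0],0],
    [1,[-0.041,0.014,0],0],
    [1,[-0.036,0.024,0],0],
    [1,[-0.028,0.033,0],0],
    [1,[-0.019,0.039,0],0],
    [1,[0,0,0],0],
    [1,[0,0,0],0]
  ]
}}

```text
time_s: 13.85
ee_pos: [470.3, -46.6, 78.6]
tcp_rot: [[-0.133, 0.991, -0.003], [0.991, 0.133, -0.0], [0.0, -0.003, -1.0]]
ft_force: [-8.7, -0.9, 14.8]
grip_width: 27.0
grip_force: 42.4
```

```bash
python3 circ.py 0.1 3
```

```text
[470.26037423 -46.6410813 ] [-8.70503251 -0.85508197 14.78853038] 26.970593538101916 42.43283271789551
w 1.388678552120888 r 50.52176825840996
to grid
[-0.003, 0.017],[-0.003, 0.016],[-0.001, 0.017],
```

>>> {"fn": "servo_tool", "kwargs": {
  "moves": [
    [1,[-0.002,0.009,0],0],
    [1,[0,0,0],0],
    [-1,[0,0,0],0],
    [-1,[0,0,0],0],
    [-1,[0,0,0],0],
    [-1,[0,0,0],0],
    [-1,[0,0,0.05],0],
    [-1,[0,0,0.12],0],
    [-1,[0,0,0.15],0],
    [-1,[-0.02,0,0.15],0],
    [-1,[-0.05,0,0.15],0],
    [-1,[-0.05,0,0.1],0]
  ]
}}

```text
time_s: 15.05
ee_pos: [435.8, -44.2, 297.2]
tcp_rot: [[-0.133, 0.991, 0.003], [0.991, 0.133, -0.001], [-0.001, 0.003, -1.0]]
ft_force: [-0.1, 0.7, -0.4]
grip_width: 85.5
grip_force: 0.0
```

Run:
```python
from h import *
s=env.get_state();print(s['ee_pos'],s['ft_force'])
d=cap('scene');a=cv2.resize(d['color'][150:330,200:460,::-1],None,fx=2,fy=2)
w=cap('wrist');b=cv2.resize(w['color'][:,:,::-1],(480,360))[:,:280]
cv2.imwrite('pics/f.png',np.hstack([a,cv2.resize(w['color'][:,:,::-1],(280,210)) if 0 else b]))
np.savez('wf.npz',**{k:np.array(v) for k,v in w.items()})
```

```text
[435.77812178 -44.2471298  297.21313048] [-0.06411103  0.69053984 -0.37035287]
```

View pics/f.png

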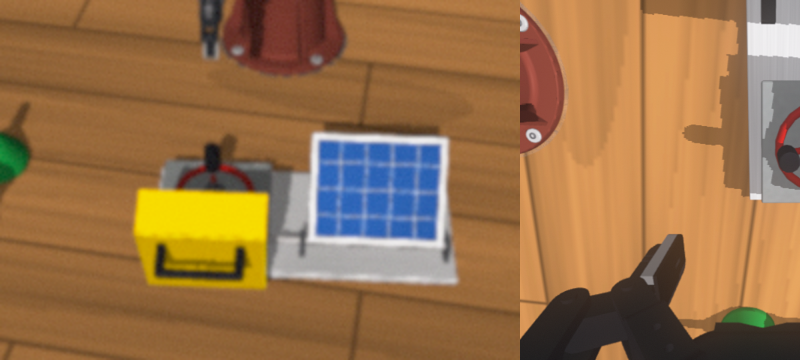

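The cover is open, the panel is steeply raised and the crank grip stands on the stand's -x side, about 7.7 rad. The arm is clear of everything.

```bash
python3 -c "
from plant import env
print(env.job_done())"
```

```text
the job is handed in; nothing more can be done
None
```

The job is handed in: the cover lies open on its stop, the wheel was turned clockwise to about 7.7 rad with the panel raised, and the arm is clear; I was not shown the verdict.

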